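# Make up a breakfast set and a coffee set for the thrift-shop shelf

## Robot

A 6-joint arm with a two-finger parallel gripper is mounted at the origin on the work surface. World frame = base frame: x ahead of the robot, y to its left, z up, the work surface at z = 0. Lengths are in m, angles in degrees, forces in N, time in s.
With the tool pointing down it reaches from about 0.35 to 0.875 m from the base axis. Payload 4.2 kg.
Tool frame: the origin (TCP) lies on the front face of the gripper's body, between the roots of the fingers; the fingertips stand 70 mm ahead of it and the grasp point (between the pads) lies 51 mm ahead of it; z points along the fingers, y is the line along which they close (so a half turn about z gives the same grasp; the last joint's range is limited). The gripper opens to 87 mm and grips with 3 to 60 N. Pads are 19 mm wide; open, the fingers measure 117 mm over their backs; the gripper's body (75 mm by 190 mm) begins 51 mm behind the grasp point.
Start: joints at [-56.402, 22.042, 0.453, 0, -68.411, -14.817], TCP at [0.201, -0.592, 0.292] pointing down, gripper open.
Joint ranges: [-179.83, 179.83], [-69.29, 118.12], [-61.27, 80.66], [-181.25, 117.63], [-171.15, -9.14], [-177.46, 177.46]. Speed limits (degrees/s): [159.86, 159.86, 180, 180, 180, 180].

## Interface

Orientations are given as a 3x3 rotation matrix whose columns are the frame's x, y, z axes.
In Python, from station import r gives the robot as it stands.
- The arm moves only by the shell command python3 -m pendant 'ROWS' [OPENING]. ROWS is JSON, a list of rows, each a list of 2 entries, a list of its own where there are three numbers: the shift along the tool's x, y, z in mm, then the turn, a rotation vector about the tool's x, y, z in rad. A call has 1 to 10 rows; each row is the pose to reach, as a shift and turn from the pose commanded when the call began, along the tool's axes at that moment; what a row does not reach only later rows make up. A row lasts 1/10 s, in which the tool goes at most 50 mm and 8.59 degrees, less where a joint would pass 70% of its speed; a pose out of reach is approached as far as the arm can. A call with a gripper value outside its range is refused whole. OPENING is the opening, from 0 (shut) to 1 (fully open), set as the call begins (- or left out, the last holds). The fingers move at their own pace and stop on an object; the grip force is fixed at half the most. Time passes only in rows, so rows that repeat a pose let the fingers close. It gives the time, the measured TCP pose, the force, the opening and the grip force at its end, in the units of the state.
- r.sense(): the state, without advancing time (a new reading comes with each control period).
- r.capture(name): name is "side" or "top"; returns a dict with "frame" (420x560x3 uint8, red, green, blue), "vertical_fov" (degrees; the focal length in pixels is half the picture's height over the tangent of half this angle, whatever the lens; pixels are square), "cx", "cy" (the principal point, pixels), "rvec" (rotation vector, rad) and "tvec" (3), from world to camera coordinates, as OpenCV has them. Camera axes: x right, y down, z forward; pixel columns grow to the right and rows downward; lengths in m; the calibration is good to about 2 mm. A picture is of the moment at which its call begins. There is no depth.
- r.finish_job(): hands the job in; it is judged then, once.
The state is a dict: "time_s": time; "joints": joint angles; "joint_velocities": joint speeds; "effort": joint torques, N m; "tcp_pos": TCP position; "ee_rot": TCP orientation; "wrist_force": force on the tool from outside, world axes, zero at the start; "moment": the same for the moment, N m; "gripper_width": opening from 0.0 (shut) to 1.0 (fully open); "gripper_force": force on a finger pad.
Only numpy, scipy, OpenCV 4.12 (cv2) and the standard library are available. Lean on these libraries where they do the work, as an engineer would, in place of code of your own. Each camera call takes 0.05 s, during which the arm holds its last target. There are 200 camera calls.

## Task

Make up the two gift sets from the donated crockery on the counter: the three-compartment crate gets a coffee cup in its large compartment and the egg cup and the salt shaker in the two small ones, one in each; the two-compartment crate gets the other coffee cup and the sugar pot, one in each compartment. Stand every piece upright on the floor of its compartment, setting it down without dropping it or knocking it over, and leave the tall tumbler, the candlestick and the bud vase where they stand.

Things in the scene. Friction and masses are not known exactly. Their poses are not given: they have to be found in the camera images.
- crate_three: Pale wooden gift crate, open, loose (0.7 kg), 226 mm long (x) by 98 wide (y), 30 tall; walls, floor, dividers 6 mm thick, dividers as high as the walls, inner floor 6 mm above the counter. Three compartments in a row along x, each 86 mm across: a large one, 86 long, centred at x=-64 mm; two small, 58 long, at x=+14 and x=+78 (y=0). A cup fits only the large one. Origin: centre of the underside.
- crate_two: Pale wooden gift crate, open, loose (0.6 kg), 190 mm long (x) by 98 wide (y), 30 tall; walls, floor, divider 6 mm thick, divider as high as the walls, inner floor 6 mm above the counter. Two equal compartments, 86 by 86 mm, centred at x=-46 and x=+46 mm (y=0). Origin: centre of the underside.
- cup_a: White ceramic coffee cup without a handle, straight-sided, open at the top: 62 mm diameter, 72 mm tall, wall 4 mm, about 0.19 kg, standing upright on the counter among the stock. The two coffee cups are alike and interchangeable; one goes into each crate. Origin: centre of the underside, z up.
- cup_b: White ceramic coffee cup without a handle, straight-sided, open at the top: 62 mm diameter, 72 mm tall, wall 4 mm, about 0.19 kg, standing upright on the counter among the stock. The two coffee cups are alike and interchangeable; one goes into each crate. Origin: centre of the underside, z up.
- egg_cup: White ceramic egg cup on a stem: foot 38 mm diameter, thin stem 16 to 18 mm, bowl 48 mm diameter with straight sides from 40 mm up to the rim at 62 mm, about 0.09 kg, standing upright among the stock. Origin: centre of the underside, z up.
- salt_shaker: Salt shaker: slim white ceramic cylinder 38 mm diameter with a domed steel cap with small holes, straight-sided up to 63 mm, 77 mm tall in all, about 0.12 kg, standing upright among the stock. Origin: centre of the underside, z up.
- sugar_pot: White ceramic sugar pot with its lid fixed on: round body 60 mm diameter, straight-sided from 12 to 60 mm height (foot 50 mm diameter), domed lid with a small knob 19 mm wide, 85 mm to the top of the knob, about 0.24 kg, standing upright among the stock. Origin: centre of the underside, z up.
- tall_tumbler: White ceramic tumbler, like the coffee cups but tall: 62 mm diameter, 112 mm tall, open at the top. Part of the stock, belongs to no set; stays where it stands. Origin: centre of the underside, z up.
- candlestick: Brass candlestick: round base 66 mm diameter, thin turned stem, drip pan 44 mm, 112 mm tall. Part of the stock, belongs to no set; stays where it stands. Origin: centre of the underside, z up.
- bud_vase: White ceramic bud vase: belly 60 mm diameter, narrow neck, flared lip 34 mm, 108 mm tall. Part of the stock, belongs to no set; stays where it stands. Origin: centre of the underside, z up.

How it is judged (in metres and radians):
At the end, for the whole second after the job is handed in: Each of the five pieces stands upright (0.1 rad) on the floor of its own compartment as asked, at rest: cups within 18 mm of the centre each way, sugar pot 20, egg cup and shaker 13 along and 27 across the crate; tumbler, candlestick and vase upright within 30 mm of where they stood (((x of cup_a in the frame of crate_three between -0.082 and -0.046 m and y of cup_a in the frame of crate_three between -0.018 and 0.018 m and x of cup_b in the frame of crate_two between -0.064 and -0.028 m and y of cup_b in the frame of crate_two between -0.018 and 0.018 m and x of sugar_pot in the frame of crate_two between 0.026 and 0.066 m and y of sugar_pot in the frame of crate_two between -0.02 and 0.02 m) or (x of cup_a in the frame of crate_three between -0.082 and -0.046 m and y of cup_a in the frame of crate_three between -0.018 and 0.018 m and x of cup_b in the frame of crate_two between 0.028 and 0.064 m and y of cup_b in the frame of crate_two between -0.018 and 0.018 m and x of sugar_pot in the frame of crate_two between -0.066 and -0.026 m and y of sugar_pot in the frame of crate_two between -0.02 and 0.02 m) or (x of cup_b in the frame of crate_three between -0.082 and -0.046 m and y of cup_b in the frame of crate_three between -0.018 and 0.018 m and x of cup_a in the frame of crate_two between -0.064 and -0.028 m and y of cup_a in the frame of crate_two between -0.018 and 0.018 m and x of sugar_pot in the frame of crate_two between 0.026 and 0.066 m and y of sugar_pot in the frame of crate_two between -0.02 and 0.02 m) or (x of cup_b in the frame of crate_three between -0.082 and -0.046 m and y of cup_b in the frame of crate_three between -0.018 and 0.018 m and x of cup_a in the frame of crate_two between 0.028 and 0.064 m and y of cup_a in the frame of crate_two between -0.018 and 0.018 m and x of sugar_pot in the frame of crate_two between -0.066 and -0.026 m and y of sugar_pot in the frame of crate_two between -0.02 and 0.02 m)) and ((x of egg_cup in the frame of crate_three between 0.001 and 0.027 m and y of egg_cup in the frame of crate_three between -0.027 and 0.027 m and x of salt_shaker in the frame of crate_three between 0.065 and 0.091 m and y of salt_shaker in the frame of crate_three between -0.027 and 0.027 m) or (x of salt_shaker in the frame of crate_three between 0.001 and 0.027 m and y of salt_shaker in the frame of crate_three between -0.027 and 0.027 m and x of egg_cup in the frame of crate_three between 0.065 and 0.091 m and y of egg_cup in the frame of crate_three between -0.027 and 0.027 m)) and height (world z) of cup_a between 0.003 and 0.01 m and angle between each of cup_a, cup_b, egg_cup, salt_shaker, sugar_pot's own z axis and vertical below 0.1 rad and linear speed of each of cup_a, cup_b, egg_cup, salt_shaker, sugar_pot below 0.02 m/s and angular speed of each of cup_a, cup_b, egg_cup, salt_shaker, sugar_pot below 0.2 rad/s and height (world z) of cup_b between 0.003 and 0.01 m and height (world z) of egg_cup between 0.003 and 0.01 m and height (world z) of salt_shaker between 0.003 and 0.01 m and height (world z) of sugar_pot between 0.003 and 0.01 m and distance of each of tall_tumbler, candlestick, bud_vase from where it was at the start of the episode below 0.03 m and angle between each of tall_tumbler, candlestick, bud_vase's own z axis and vertical below 0.2 rad); the robot touches nothing.
It fails at once if one of the pieces to be left (tall tumbler, candlestick, bud vase) is shifted by more than 30 mm or knocked over (distance of any of tall_tumbler, candlestick, bud_vase from where it was at the start of the episode above 0.03 m or angle between any of tall_tumbler, candlestick, bud_vase's own z axis and vertical above 0.5 rad).
It fails at once if a piece of a set is dropped (lands faster than a fall of about 25 mm) or knocked over ((height (world z) of cup_a below 0.03 m and linear speed of cup_a above 0.7 m/s) or angle between any of cup_a, cup_b, egg_cup, salt_shaker, sugar_pot's own z axis and vertical above 0.9 rad or (height (world z) of cup_b below 0.03 m and linear speed of cup_b above 0.7 m/s) or (height (world z) of egg_cup below 0.03 m and linear speed of egg_cup above 0.7 m/s) or (height (world z) of salt_shaker below 0.03 m and linear speed of salt_shaker above 0.7 m/s) or (height (world z) of sugar_pot below 0.03 m and linear speed of sugar_pot above 0.7 m/s)).
It also fails if it takes over 115 s, if anything falls off the work surface, if the arm or the gripper's body presses on something with over 40 N, if the wrist force passes 120 N, or if a joint passes its speed limit or range.

## Working session

There is one attempt and no reset: what is moved stays moved. The work goes in short steps, Python scripts to look and compute and a shell command to move; the robot and the scene stay as the last step left them, time stands still between calls to the robot, and variables do not carry over. Pictures are saved under pics/ and viewed, at most 14 in all, crops included, and the job is handed in when it is done.

```bash
ls; mkdir -p pics
python3 - <<'E'
from station import r
import cv2
for n in("top","side"):
    c=r.capture(n);cv2.imwrite(f"pics/{n}0.png",c["frame"][:,:,::-1])
    print(n,{k:v for k,v in c.items() if k!="frame"})
s=r.sense();print(s["tcp_pos"],s["ee_rot"],s["time_s"],s["gripper_width"])
E
```

```text
pics
top {'vertical_fov': 55.82691942754517, 'cx': 281.26158979242336, 'cy': 208.35833968468802, 'rvec': array([ 2.132173  , -2.08571912,  0.17084755]), 'tvec': array([-8.08168187e-04,  5.78639361e-01,  9.05477062e-01])}
side {'vertical_fov': 44.85990337025591, 'cx': 273.5437524861447, 'cy': 204.70880219748886, 'rvec': array([ 0.83215186, -2.54090712,  1.06726526]), 'tvec': array([0.47492483, 0.25356267, 0.82092471])}
[ 0.20110426 -0.59132285  0.29128623] [[-9.46816550e-01 -3.21773088e-01 -7.07956440e-04]
 [-3.21773857e-01  9.46814774e-01  1.83546722e-03]
 [ 7.96996608e-05  1.96565262e-03 -9.99998065e-01]] 0.1 1.0028001413603005
```

View pics/top0.png

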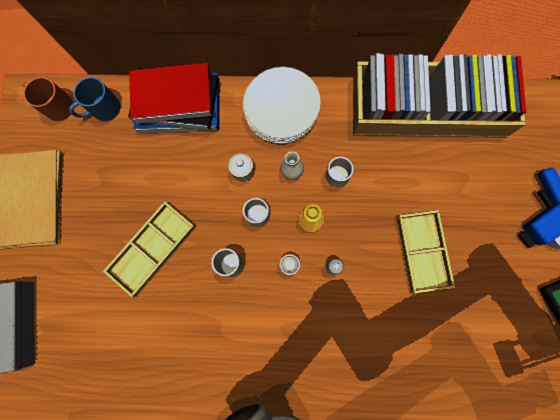

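View pics/side0.png

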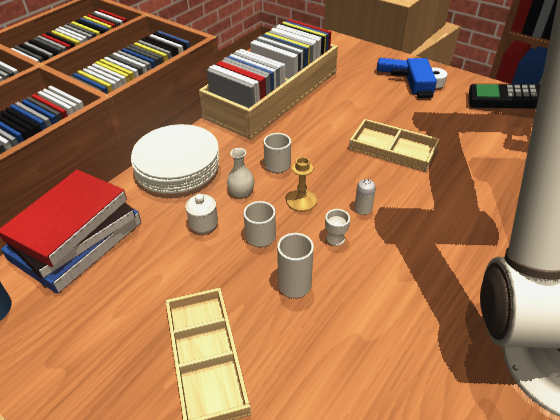

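The top view shows:
- Sugar pot at (240,165), vase at (292,165), cups at (340,171) and (256,211), candlestick at (312,217).
- Tumbler at (227,262), egg cup at (290,264), shaker at (335,266).
- crate_three around (150,250), tilted, and crate_two around (426,251).

The side view shows the same things. The large compartment of crate_three is nearest that camera, around (215,385).

```bash
cat > h.py <<'E'
import numpy as np,cv2
from station import r
class Cam:
    def __init__(s,n):
        c=r.capture(n);s.im=c["frame"][:,:,::-1].copy();H=s.im.shape[0]
        f=H/2/np.tan(np.radians(c["vertical_fov"])/2)
        s.K=np.array([[f,0,c["cx"]],[0,f,c["cy"]],[0,0,1]])
        s.rv=c["rvec"];s.t=c["tvec"];s.R=cv2.Rodrigues(s.rv)[0];s.C=-s.R.T@s.t
        s.P=s.K@np.c_[s.R,s.t]
    def ray(s,p):
        p=np.atleast_2d(p).astype(float);return np.c_[p,np.ones(len(p))]@np.linalg.inv(s.K).T@s.R
    def plane(s,p,z):
        d=s.ray(p);return (s.C+d*((z-s.C[2])/d[:,2])[:,None])
    def px(s,X): return cv2.projectPoints(np.atleast_2d(X).astype(float),s.rv,s.t,s.K,None)[0][:,0]
def tri(a,pa,b,pb):
    X=cv2.triangulatePoints(a.P,b.P,np.float64(pa).reshape(2,1),np.float64(pb).reshape(2,1))[:,0];return X[:3]/X[3]
E
python3 - <<'E'
from h import *
for n in("top","side"):
    c=Cam(n);hsv=cv2.cvtColor(c.im,cv2.COLOR_BGR2HSV);print(n,c.C.round(3))
    m1=cv2.inRange(hsv,(0,0,60),(179,75,255));m2=cv2.inRange(hsv,(20,60,90),(35,170,255))
    for nm,m,lo in(("w",m1,60),("c",m2,400)):
        m=cv2.morphologyEx(m,cv2.MORPH_CLOSE,np.ones((3,3) if nm=="w" else (7,7)))
        for k in cv2.findContours(m,0,2)[0]:
            a=cv2.contourArea(k)
            if lo<a<9000:
                (x,y),w,t=cv2.minAreaRect(k);b=cv2.boundingRect(k);print(nm,round(a),(round(x),round(y)),b)
                cv2.drawContours(c.im,[k],-1,(255,0,0),1)
    x0,y0,x1,y1=(95,140,465,310) if n=="top" else (150,110,450,420)
    s=2 if n=="top" else 1.9
    cv2.imwrite(f"pics/{n}1.png",cv2.resize(c.im[y0:y1,x0:x1],None,fx=s,fy=s,interpolation=cv2.INTER_CUBIC))
E
```

```text
top [ 0.398 -0.017  0.998]
w 80 (259, 416) (250, 408, 15, 12)
w 1240 (7, 327) (0, 282, 15, 91)
w 184 (335, 266) (327, 259, 17, 16)
w 315 (289, 264) (279, 254, 21, 21)
w 604 (225, 262) (211, 248, 29, 28)
w 540 (256, 212) (243, 198, 26, 29)
w 560 (340, 172) (327, 157, 27, 30)
w 473 (240, 167) (229, 154, 24, 27)
w 430 (292, 166) (281, 152, 22, 28)
w 752 (172, 123) (132, 111, 79, 22)
w 4548 (281, 104) (243, 66, 78, 78)
w 1490 (492, 86) (478, 54, 29, 66)
w 1308 (457, 87) (440, 54, 31, 66)
w 1187 (419, 86) (406, 54, 25, 66)
w 442 (399, 82) (395, 54, 10, 57)
w 832 (378, 86) (370, 53, 16, 66)
c 3028 (425, 250) (399, 210, 55, 83)
c 3560 (149, 249) (103, 202, 90, 95)
c 2324 (28, 185) (0, 151, 58, 69)
c 636 (441, 93) (357, 61, 168, 64)
side [0.122 0.607 0.762]
w 514 (211, 392) (201, 371, 23, 43)
w 90 (225, 387) (218, 367, 15, 41)
w 252 (196, 354) (175, 337, 57, 49)
w 6316 (524, 336) (488, 258, 72, 158)
w 1906 (295, 265) (277, 233, 37, 65)
w 642 (337, 227) (325, 209, 25, 37)
w 1174 (259, 224) (244, 201, 32, 46)
w 933 (201, 213) (185, 194, 32, 39)
w 2923 (90, 242) (39, 191, 102, 102)
w 514 (365, 
[... 198 characters left out ...]

w 80 (43, 105) (27, 97, 33, 18)
w 560 (60, 100) (38, 85, 46, 30)
w 176 (440, 76) (431, 67, 16, 22)
w 1380 (232, 86) (207, 64, 53, 44)
w 448 (104, 76) (83, 63, 44, 27)
w 165 (8, 70) (0, 61, 18, 20)
w 140 (26, 53) (11, 46, 31, 16)
w 654 (132, 57) (104, 44, 58, 34)
w 74 (38, 49) (24, 42, 29, 16)
w 88 (155, 47) (138, 40, 34, 19)
w 140 (50, 43) (33, 36, 33, 15)
w 127 (167, 41) (150, 34, 34, 19)
w 334 (74, 32) (55, 23, 40, 20)
w 3066 (276, 53) (222, 15, 100, 80)
w 102 (107, 17) (92, 11, 31, 14)
w 7429 (533, 138) (507, 6, 53, 265)
w 209 (542, 18) (534, 0, 19, 38)
w 244 (481, 33) (449, 0, 61, 69)
w 118 (30, 7) (0, 0, 66, 28)
c 7530 (204, 358) (166, 288, 85, 132)
c 1572 (393, 139) (350, 119, 84, 43)
```

View pics/top1.png

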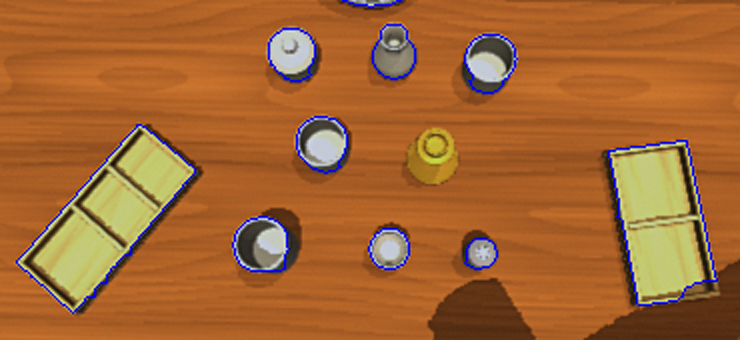

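View pics/side1.png

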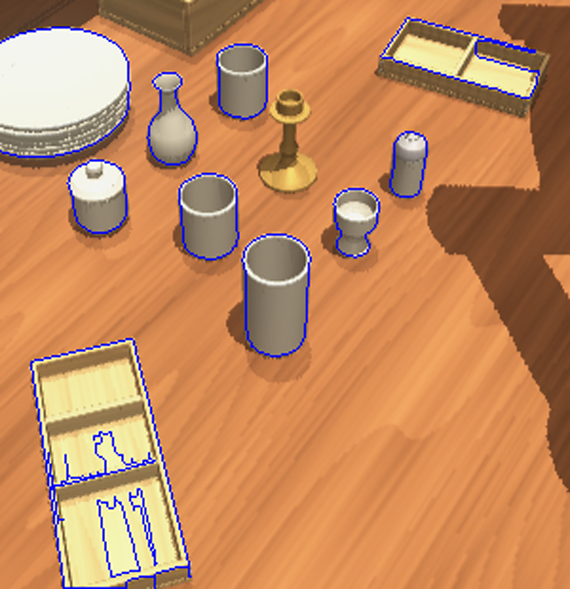

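Both pictures show the masks following the outlines. The large compartment of crate_three is at its lower-left end in the top view. I read off the rim points and triangulate.

Run:
```python
from h import *
T=Cam("top");S=Cam("side")
t=lambda p:np.array(p)/2+[95,140]
s=lambda p:np.array(p)/1.9+[150,110]
D=dict(cup1=((321,143),(208,196)),cup2=((490,60),(242,63)),sugarknob=((290,46),(94,167)),egg=((390,247),(356,206)),salt=((481,252),(410,136)),tum=((261,244),(278,259)),vase=((393,36),(167,81)),candle=((435,145),(290,97)),
c3_far=((141,125),(32,361)),c3_r=((200,172),(133,340)),c3_near=((76,311),(189,570)),
c2a=((688,141),(408,18)),c2b=((718,295),(549,52)),c2c=((605,152),(381,66)),c2d=((637,305),(530,98)))
for k,(a,b) in D.items():
    X=tri(T,t(a),S,s(b));print(k,(X*1000).round(),"repr",(T.px(X)[0]-t(a)).round(1),(S.px(X)[0]-s(b)).round(1))
hz=dict(cup1=.072,cup2=.072,sugarknob=.085,egg=.062,salt=.077,tum=.112,vase=.108,candle=.112)
for k,z in hz.items(): print(k,"planes",(T.plane(t(D[k][0]),z)[0,:2]*1000).round(),(S.plane(s(D[k][1]),z)[0,:2]*1000).round())
for nm,P in(("c3",[(141,125),(200,172),(76,311),(19,262)]),("c2",[(605,152),(688,141),(718,295),(637,305)])):
    Q=T.plane(t(P),.03)[:,:2]*1000;(c,w,a)=cv2.minAreaRect(Q.astype(np.float32));print(nm,Q.round(),Q.mean(0).round(1),c,w,a)
    if nm=="c3":u=(Q[2]+Q[3]-Q[0]-Q[1]);v=Q[3]-Q[2]+Q[0]-Q[1]
    else:u=(Q[2]+Q[3]-Q[0]-Q[1])
    print("long axis dir deg",np.degrees(np.arctan2(u[1],u[0])))
```

```text
cup1 [569.  74.  67.] repr [-0.3 -0.6] [0.5 0.1]
cup2 [ 676. -129.   63.] repr [-0.2 -0.3] [0.2 0.1]
sugarknob [686. 115.  75.] repr [-0.3 -0.5] [0.4 0.1]
egg [446. -12.  55.] repr [0.1 0.1] [-0.1 -0. ]
salt [ 443. -116.   76.] repr [-0.3 -0.6] [0.4 0.1]
tum [444. 132. 108.] repr [0.1 0.1] [-0.1 -0. ]
vase [690. -11. 106.] repr [-0.1 -0.2] [0.1 0. ]
candle [561. -60. 111.] repr [-0.3 -0.6] [0.4 0.1]
c3_far [595. 307.  26.] repr [-0.3 -0.6] [0.6 0.2]
c3_r [539. 230.  19.] repr [-0.5 -1. ] [0.9 0.2]
c3_near [361. 371.  15.] repr [0.1 0.3] [-0.3 -0.1]
c2a [ 588. -378.   22.] repr [-0.1 -0.2] [0.1 0. ]
c2b [ 402. -400.   33.] repr [-0.2 -0.5] [0.3 0. ]
c2c [ 571. -279.   12.] repr [0.3 0.7] [-0.5 -0.1]
c2d [ 385. -306.   30.] repr [0.2 0.5] [-0.3 -0. ]
cup1 planes [566.  73.] [567.  78.]
cup2 planes [ 672. -128.] [ 670. -120.]
sugarknob planes [682. 113.] [679. 123.]
egg planes [446. -12.] [443.  -6.]
salt planes [ 442. -117.] [ 444. -115.]
tum planes [444. 131.] [441. 135.]
vase planes [689. -11.] [689.  -9.]
candle planes [559. -61.] [561. -59.]
c3 [[593. 304.]
 [535. 226.]
 [363. 365.]
 [419. 441.]] [477.2 333.8] (476.8767395019531, 333.1832580566406) (97.62367248535156, 223.69544982910156) 51.80826187133789
long axis dir deg 141.41880840977424
c2 [[ 570. -274.]
 [ 586. -375.]
 [ 400. -401.]
 [ 386. -306.]] [ 485.5 -339.1] (485.302734375, -338.901123046875) (186.92465209960938, 102.9354248046875) 8.809361457824707
long axis dir deg -171.06343553448045
```

Triangulated heights agree with the text to within about 7 mm, and both crates are located. Next is a helper that works out the shift and turn to a goal. I start with the far cup.

```bash
cat > g.py <<'E'
import sys,numpy as np
from station import r
from scipy.spatial.transform import Rotation as Ro
# args: x y z(mm) yaw(deg) of tool y axis -> shift mm and turn rad in tool axes
x,y,z,a=map(float,sys.argv[1:5]);s=r.sense();R=np.array(s["ee_rot"]);p=np.array(s["tcp_pos"])
Y=np.array([np.cos(np.radians(a)),np.sin(np.radians(a)),0]);Z=np.array([0,0,-1.]);G=np.c_[np.cross(Y,Z),Y,Z]
print("shift",(R.T@(np.array([x,y,z])-p*1000)).round(1),"turn",Ro.from_matrix(R.T@G).as_rotvec().round(3),
 "t",round(s["time_s"],2),"tcp",(p*1000).round(1),"w",round(s["gripper_width"],3),"gf",round(float(np.max(s["gripper_force"])),1),"F",np.round(s["wrist_force"],1),"j6",round(s["joints"][5],1))
E
python3 g.py 671 -126 240 200
```

```text
shift [-594.7  289.5   52.1] turn [ 1.000e-03  1.000e-03 -1.592e+00] t 0.3 tcp [ 201.2 -591.6  291.9] w 1.0 gf 0.0 F [ 0.   0.1 -0.6] j6 -14.8
```

```bash
python3 -m pendant '[[[-40,20,3],[0,0,-0.12]],[[-80,40,6],[0,0,-0.25]],[[-120,60,9],[0,0,-0.38]],[[-160,80,12],[0,0,-0.51]],[[-200,100,15],[0,0,-0.64]],[[-240,120,18],[0,0,-0.77]],[[-280,140,22],[0,0,-0.9]],[[-320,158,26],[0,0,-1.02]],[[-350,170,28],[0,0,-1.1]],[[-360,175,30],[0,0,-1.14]]]' 1; python3 g.py 671 -126 240 200
```

```text
time_s: 1.3
tcp_pos: [0.4879, -0.3081, 0.262]
ee_rot: [[-0.097, -0.995, 0.001], [-0.995, 0.097, -0.0], [0.0, -0.001, -1.0]]
wrist_force: [-0.3, -0.2, 0.1]
gripper_width: 1.0
gripper_force: 0.0
shift [-199.  -164.5   22.1] turn [-0.001 -0.    -0.446] t 1.3 tcp [ 487.9 -308.1  262. ] w 1.0 gf 0.0 F [-0.3 -0.2  0.1] j6 10.6
```

```bash
python3 -m pendant '[[[-30,-25,4],[0,0,-0.07]],[[-65,-55,8],[0,0,-0.15]],[[-100,-83,12],[0,0,-0.23]],[[-135,-112,16],[0,0,-0.31]],[[-165,-136,19],[0,0,-0.38]],[[-185,-153,21],[0,0,-0.42]],[[-195,-161,22],[0,0,-0.44]],[[-199,-164,22],[0,0,-0.446]],[[-199,-164,22],[0,0,-0.446]]]'; python3 g.py 671 -126 105 200
```

```text
time_s: 2.2
tcp_pos: [0.6689, -0.1295, 0.2402]
ee_rot: [[0.335, -0.942, -0.001], [-0.942, -0.335, -0.0], [-0.0, 0.001, -1.0]]
wrist_force: [-0.2, -0.3, 0.8]
gripper_width: 1.001
gripper_force: 0.0
shift [ -2.6  -3.2 135.2] turn [ 0.001  0.    -0.007] t 2.2 tcp [ 668.9 -129.5  240.2] w 1.001 gf 0.0 F [-0.2 -0.3  0.8] j6 17.0
```

Run:
```python
from h import *
T=Cam("top");S=Cam("side")
cv2.imwrite("pics/a.png",np.hstack([cv2.resize(T.im[100:250,240:420],None,fx=2.2,fy=2.2),cv2.resize(S.im[40:190,200:380],None,fx=2.2,fy=2.2)]))
```

```text
(no output)
```

View pics/a.png

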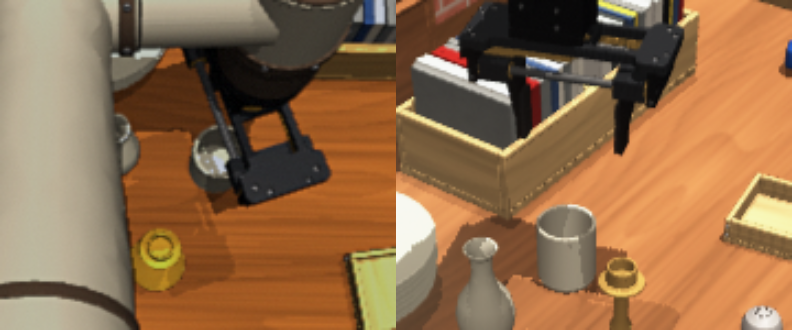

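The gripper sits above the far cup, with the cup at about (215,155) in the left crop and clear of the vase and candlestick. I descend and grip.

```bash
python3 -m pendant '[[[-2,-2,25],[0,0,-0.007]],[[-3,-3,55],[0,0,-0.007]],[[-3,-3,85],[0,0,-0.007]],[[-3,-3,110],[0,0,-0.007]],[[-3,-3,126],[0,0,-0.007]],[[-3,-3,134],[0,0,-0.007]],[[-3,-3,137],[0,0,-0.007]],[[-3,-3,137],[0,0,-0.007]]]'; python3 -m pendant '[[[0,0,0],[0,0,0]],[[0,0,0],[0,0,0]],[[0,0,0],[0,0,0]],[[0,0,0],[0,0,0]],[[0,0,0],[0,0,0]],[[0,0,0],[0,0,0]],[[0,0,0],[0,0,0]],[[0,0,0],[0,0,0]]]' 0; python3 g.py 671 -126 240 200
```

```text
time_s: 3.1
tcp_pos: [0.6712, -0.1258, 0.1039]
ee_rot: [[0.342, -0.94, 0.001], [-0.94, -0.342, -0.0], [0.0, -0.001, -1.0]]
wrist_force: [0.2, 0.3, 0.6]
gripper_width: 1.0
gripper_force: 0.0
time_s: 3.9
tcp_pos: [0.6723, -0.1249, 0.1042]
ee_rot: [[0.343, -0.939, 0.003], [-0.939, -0.343, -0.0], [0.001, -0.003, -1.0]]
wrist_force: [2.8, 1.8, 3.4]
gripper_width: 0.694
gripper_force: 29.9
shift [   0.7    1.2 -135.8] turn [-0.003 -0.001  0.001] t 3.9 tcp [ 672.3 -124.9  104.2] w 0.694 gf 29.9 F [2.8 1.8 3.4] j6 17.1
```

```bash
python3 -m pendant '[[[0,0,-15],[0,0,0]],[[0,0,-40],[0,0,0]],[[0,0,-75],[0,0,0]],[[0,0,-105],[0,0,0.08]],[[0,0,-125],[0,0,0.2]],[[0,0,-135],[0,0,0.32]],[[0,0,-137],[0,0,0.44]],[[0,0,-137],[0,0,0.56]],[[0,0,-137],[0,0,0.64]],[[0,0,-137],[0,0,0.66]]]'; python3 g.py 531 -332 200 98.9
```

```text
time_s: 4.9
tcp_pos: [0.6694, -0.1255, 0.2392]
ee_rot: [[-0.307, -0.952, -0.005], [-0.952, 0.307, 0.0], [0.001, 0.005, -1.0]]
wrist_force: [0.4, -1.4, -3.0]
gripper_width: 0.703
gripper_force: 29.8
shift [239.   68.2  39.8] turn [ 0.004 -0.004  1.104] t 4.9 tcp [ 669.4 -125.5  239.2] w 0.703 gf 29.8 F [ 0.4 -1.4 -3. ] j6 -20.8
```

```bash
python3 -m pendant '[[[20,6,0],[0,0,0.11]],[[48,14,2],[0,0,0.23]],[[80,23,6],[0,0,0.35]],[[112,32,12],[0,0,0.47]],[[144,41,20],[0,0,0.59]],[[175,50,28],[0,0,0.71]],[[203,58,34],[0,0,0.83]],[[224,64,38],[0,0,0.95]],[[235,67,40],[0,0,1.06]],[[239,68,40],[0,0,1.104]]]'; python3 -m pendant '[[[0,0,0],[0,0,0]],[[0,0,0],[0,0,0]]]';  python3 g.py 531 -332 200 98.9
python3 - <<'E'
from h import *
T=Cam("top");S=Cam("side")
cv2.imwrite("pics/b.png",np.hstack([cv2.resize(T.im[170:320,350:530],None,fx=2.2,fy=2.2),cv2.resize(S.im[30:180,310:490],None,fx=2.2,fy=2.2)]))
E
```

```text
time_s: 5.9
tcp_pos: [0.531, -0.333, 0.1992]
ee_rot: [[-0.988, -0.152, -0.004], [-0.152, 0.988, 0.002], [0.004, 0.002, -1.0]]
wrist_force: [0.2, 1.1, -2.5]
gripper_width: 0.699
gripper_force: 29.8
time_s: 6.1
tcp_pos: [0.5329, -0.3319, 0.2]
ee_rot: [[-0.988, -0.157, -0.001], [-0.157, 0.988, 0.001], [0.001, 0.001, -1.0]]
wrist_force: [0.3, 0.0, -1.6]
gripper_width: 0.694
gripper_force: 29.8
shift [ 1.9  0.2 -0. ] turn [ 0.001 -0.001  0.003] t 6.1 tcp [ 532.9 -331.9  200. ] w 0.694 gf 29.8 F [ 0.3  0.  -1.6] j6 -63.8
```

View pics/b.png

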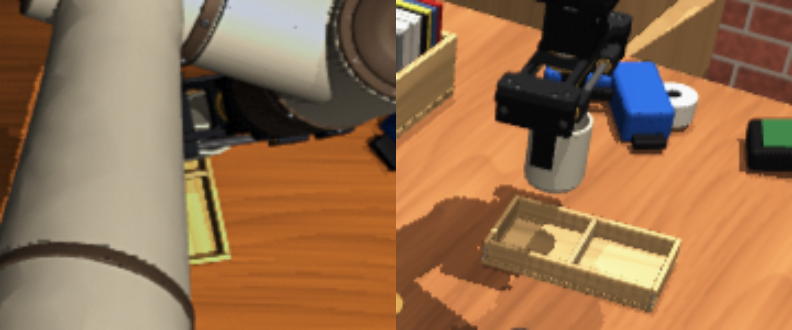

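The side crop shows the cup held upright above the far compartment, its base at about (555,180). Before lowering I check the offset between cup base and compartment.

```bash
python3 - <<'E'
from h import *
S=Cam("side");s=lambda p:(np.array(p)-[396,0])/2.2+[310,30]
print("cup base",S.plane(s([(555,180)]),.096).round(3))
q=S.plane(s([(520,199),(681,241),(657,283),(484,243),(593,217),(577,261)]),.03)[:,:2].round(3);print(q, q[:4].mean(0), "divider",q[4:].mean(0))
E
python3 g.py 531 -332 111 98.9
```

```text
cup base [[ 0.524 -0.329  0.096]]
[[ 0.578 -0.366]
 [ 0.399 -0.396]
 [ 0.389 -0.315]
 [ 0.569 -0.272]
 [ 0.495 -0.382]
 [ 0.473 -0.301]] [ 0.48375 -0.33725] divider [ 0.484  -0.3415]
shift [ 2.5 -0.  89.2] turn [ 0.    -0.     0.003] t 6.25 tcp [ 533.5 -331.6  200.2] w 0.696 gf 29.8 F [ 0.3  1.1 -1.7] j6 -63.8
```

```bash
python3 -m pendant '[[[0,0,15],[0,0,0]],[[0,0,35],[0,0,0]],[[0,0,55],[0,0,0]],[[0,0,70],[0,0,0]],[[0,0,79],[0,0,0]],[[0,0,84],[0,0,0]],[[0,0,87],[0,0,0]],[[0,0,89],[0,0,0]],[[0,0,90],[0,0,0]],[[0,0,90],[0,0,0]]]'; python3 g.py 531 -332 111 98.9
python3 -m pendant '[[[0,0,0],[0,0,0]],[[0,0,0],[0,0,0]],[[0,0,0],[0,0,0]],[[0,0,0],[0,0,0]],[[0,0,0],[0,0,0]]]' 0.95; python3 g.py 531 -332 240 98.9
```

```text
time_s: 7.25
tcp_pos: [0.5336, -0.3321, 0.1107]
ee_rot: [[-0.988, -0.156, 0.001], [-0.156, 0.988, -0.0], [-0.001, -0.0, -1.0]]
wrist_force: [0.2, -0.4, -1.3]
gripper_width: 0.696
gripper_force: 29.8
shift [ 2.6  0.5 -0.3] turn [-0.     0.001  0.002] t 7.25 tcp [ 533.6 -332.1  110.7] w 0.696 gf 29.8 F [ 0.2 -0.4 -1.3] j6 -63.8
time_s: 7.75
tcp_pos: [0.5336, -0.3321, 0.1105]
ee_rot: [[-0.988, -0.156, 0.0], [-0.156, 0.988, -0.0], [-0.0, -0.0, -1.0]]
wrist_force: [0.3, -0.1, 0.3]
gripper_width: 0.937
gripper_force: 0.0
shift [   2.5    0.5 -129.5] turn [-0.     0.     0.001] t 7.75 tcp [ 533.6 -332.1  110.5] w 0.937 gf 0.0 F [ 0.3 -0.1  0.3] j6 -63.8
```

```bash
python3 -m pendant '[[[0,0,-15],[0,0,0]],[[0,0,-45],[0,0,0]],[[0,0,-80],[0,0,0]],[[0,0,-110],[0,0,0]],[[0,0,-128],[0,0,0]],[[0,0,-135],[0,0,0]],[[0,0,-135],[0,0,0]]]'; python3 g.py 682 116 246 50
```

```text
time_s: 8.45
tcp_pos: [0.5337, -0.3321, 0.246]
ee_rot: [[-0.988, -0.156, 0.002], [-0.156, 0.988, -0.0], [-0.002, -0.001, -1.0]]
wrist_force: [-0.2, 0.3, -0.0]
gripper_width: 0.948
gripper_force: 0.0
shift [-2.165e+02  4.194e+02  1.000e-01] turn [0.    0.002 0.855] t 8.45 tcp [ 533.7 -332.1  246. ] w 0.948 gf 0.0 F [-0.2  0.3 -0. ] j6 -63.8
```

```bash
python3 -m pendant '[[[-12,24,0],[0,0,0.05]],[[-30,60,0],[0,0,0.13]],[[-52,101,0],[0,0,0.22]],[[-74,143,0],[0,0,0.31]],[[-96,185,0],[0,0,0.4]],[[-118,227,0],[0,0,0.49]],[[-140,270,0],[0,0,0.58]],[[-162,313,0],[0,0,0.67]],[[-183,353,0],[0,0,0.75]],[[-200,387,0],[0,0,0.81]]]' 1;  python3 g.py 682 116 246 50
```

```text
time_s: 9.45
tcp_pos: [0.6704, 0.0838, 0.2428]
ee_rot: [[-0.793, 0.609, -0.003], [0.609, 0.793, -0.001], [0.002, -0.003, -1.0]]
wrist_force: [0.2, -0.0, -0.7]
gripper_width: 1.0
gripper_force: 0.0
shift [10.4 32.6 -3.3] turn [-0.003 -0.002  0.043] t 9.45 tcp [670.4  83.8 242.8] w 1.0 gf 0.0 F [ 0.2 -0.  -0.7] j6 -148.3
```

```bash
python3 -m pendant '[[[5,16,0],[0,0,0.02]],[[9,27,0],[0,0,0.035]],[[10,32,0],[0,0,0.043]],[[10,33,0],[0,0,0.043]],[[10,33,0],[0,0,0.043]]]';  python3 g.py 682 116 102 50
```

```text
time_s: 9.95
tcp_pos: [0.6825, 0.1127, 0.245]
ee_rot: [[-0.767, 0.642, -0.001], [0.642, 0.767, -0.0], [0.0, -0.001, -1.0]]
wrist_force: [-0.9, 0.0, -0.1]
gripper_width: 1.002
gripper_force: 0.0
shift [  2.4   2.3 143. ] turn [-0.001 -0.     0.001] t 9.95 tcp [682.5 112.7 245. ] w 1.002 gf 0.0 F [-0.9  0.  -0.1] j6 -152.7
```

```bash
python3 -m pendant '[[[1,1,20],[0,0,0]],[[2,2,50],[0,0,0]],[[2,2,85],[0,0,0]],[[2,2,112],[0,0,0]],[[2,2,130],[0,0,0]],[[2,2,139],[0,0,0]],[[2,2,142],[0,0,0]],[[2,2,142],[0,0,0]]]'; python3 -m pendant '[[[0,0,0],[0,0,0]],[[0,0,0],[0,0,0]],[[0,0,0],[0,0,0]],[[0,0,0],[0,0,0]],[[0,0,0],[0,0,0]],[[0,0,0],[0,0,0]],[[0,0,0],[0,0,0]],[[0,0,0],[0,0,0]]]' 0; python3 g.py 440 -346 240 98.9
```

```text
time_s: 10.75
tcp_pos: [0.6828, 0.1161, 0.1039]
ee_rot: [[-0.767, 0.642, 0.001], [0.642, 0.767, 0.0], [-0.001, 0.001, -1.0]]
wrist_force: [-0.2, -0.6, -1.0]
gripper_width: 1.002
gripper_force: 0.0
time_s: 11.55
tcp_pos: [0.6832, 0.117, 0.104]
ee_rot: [[-0.768, 0.641, 0.002], [0.641, 0.768, 0.001], [-0.001, 0.002, -1.0]]
wrist_force: [1.2, 2.5, 2.1]
gripper_width: 0.68
gripper_force: 30.0
shift [-110.3 -511.  -137. ] turn [ 0.001  0.002 -0.851] t 11.55 tcp [683.2 117.  104. ] w 0.68 gf 30.0 F [1.2 2.5 2.1] j6 -152.9
```

```bash
python3 -m pendant '[[[0,0,-15],[0,0,0]],[[0,0,-45],[0,0,0]],[[0,0,-80],[0,0,0]],[[0,0,-110],[0,0,0]],[[0,0,-130],[0,0,0]],[[0,0,-139],[0,0,0]],[[0,0,-140],[0,0,0]],[[0,0,-140],[0,0,0]]]'; python3 g.py 440 -346 240 98.9
```

```text
time_s: 12.35
tcp_pos: [0.6815, 0.1162, 0.2417]
ee_rot: [[-0.767, 0.642, -0.003], [0.642, 0.767, -0.001], [0.002, -0.003, -1.0]]
wrist_force: [-0.0, 0.6, -3.0]
gripper_width: 0.684
gripper_force: 30.0
shift [-111.4 -509.5    2.8] turn [-0.002 -0.003 -0.852] t 12.35 tcp [681.5 116.2 241.7] w 0.684 gf 30.0 F [-0.   0.6 -3. ] j6 -152.9
```

```bash
python3 -m pendant '[[[-3,-15,0],[0,0,-0.03]],[[-9,-42,0],[0,0,-0.07]],[[-18,-80,0],[0,0,-0.13]],[[-27,-121,0],[0,0,-0.2]],[[-36,-162,0],[0,0,-0.27]],[[-45,-204,0],[0,0,-0.34]],[[-54,-246,0],[0,0,-0.41]],[[-63,-286,0],[0,0,-0.48]],[[-71,-324,0],[0,0,-0.54]],[[-78,-356,0],[0,0,-0.59]]]'; python3 g.py 440 -346 200 98.9
```

```text
time_s: 13.35
tcp_pos: [0.5117, -0.2081, 0.2415]
ee_rot: [[-0.994, 0.105, -0.004], [0.105, 0.994, 0.001], [0.004, 0.0, -1.0]]
wrist_force: [0.4, 0.5, -2.2]
gripper_width: 0.678
gripper_force: 30.0
shift [  56.7 -144.7   41.7] turn [ 0.001 -0.004 -0.26 ] t 13.35 tcp [ 511.7 -208.1  241.5] w 0.678 gf 30.0 F [ 0.4  0.5 -2.2] j6 -90.7
```

```bash
python3 -m pendant '[[[14,-35,2],[0,0,-0.06]],[[27,-70,6],[0,0,-0.12]],[[39,-100,12],[0,0,-0.18]],[[48,-122,20],[0,0,-0.22]],[[54,-137,30],[0,0,-0.25]],[[56,-143,38],[0,0,-0.26]],[[57,-145,42],[0,0,-0.26]],[[57,-145,42],[0,0,-0.26]],[[57,-145,42],[0,0,-0.26]]]'; python3 g.py 440 -346 111 98.9
python3 - <<'E'
from h import *
S=Cam("side")
cv2.imwrite("pics/c.png",cv2.resize(S.im[30:200,310:500],None,fx=3,fy=3))
E
```

```text
time_s: 14.25
tcp_pos: [0.4425, -0.3443, 0.2013]
ee_rot: [[-0.988, -0.154, -0.0], [-0.154, 0.988, -0.0], [0.0, -0.0, -1.0]]
wrist_force: [-0.2, -0.5, -1.7]
gripper_width: 0.683
gripper_force: 30.0
shift [ 2.7 -1.3 90.3] turn [-0.    -0.    -0.001] t 14.25 tcp [ 442.5 -344.3  201.3] w 0.683 gf 30.0 F [-0.2 -0.5 -1.7] j6 -59.8
```

View pics/c.png

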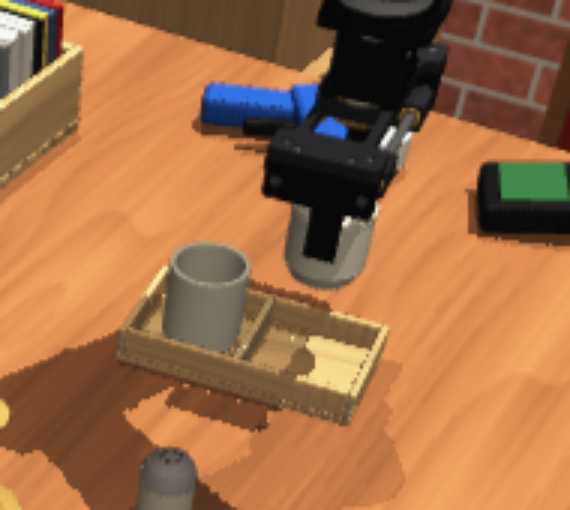

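The side crop shows the cup standing upright in the far compartment, rim at about (209,262), and the sugar pot hanging over the near one. I lower it.

```bash
python3 -m pendant '[[[2,-1,15],[0,0,0]],[[3,-1,35],[0,0,0]],[[3,-1,55],[0,0,0]],[[3,-1,70],[0,0,0]],[[3,-1,79],[0,0,0]],[[3,-1,84],[0,0,0]],[[3,-1,87],[0,0,0]],[[3,-1,89],[0,0,0]],[[3,-1,90],[0,0,0]],[[3,-1,90],[0,0,0]]]'; python3 g.py 440 -346 111 98.9
python3 -m pendant '[[[0,0,0],[0,0,0]],[[0,0,0],[0,0,0]],[[0,0,0],[0,0,0]],[[0,0,0],[0,0,0]],[[0,0,0],[0,0,0]]]' 0.95; python3 -m pendant '[[[0,0,-15],[0,0,0]],[[0,0,-45],[0,0,0]],[[0,0,-80],[0,0,0]],[[0,0,-110],[0,0,0]],[[0,0,-128],[0,0,0]],[[0,0,-135],[0,0,0]],[[0,0,-135],[0,0,0]]]' 1; python3 g.py 443 -116 240 90
python3 - <<'E'
from h import *
S=Cam("side");c=S.plane([(379.7,117.3)],.078)[0];print("cup in c2",c.round(3))
E
```

```text
time_s: 15.3
tcp_pos: [0.4393, -0.3463, 0.1116]
ee_rot: [[-0.988, -0.153, 0.001], [-0.153, 0.988, -0.0], [-0.001, -0.0, -1.0]]
wrist_force: [0.2, -0.5, -2.9]
gripper_width: 0.686
gripper_force: 30.0
shift [-0.7  0.2  0.6] turn [-0.     0.001 -0.002] t 15.3 tcp [ 439.3 -346.3  111.6] w 0.686 gf 30.0 F [ 0.2 -0.5 -2.9] j6 -59.5
time_s: 15.8
tcp_pos: [0.4392, -0.3463, 0.1114]
ee_rot: [[-0.988, -0.153, 0.0], [-0.153, 0.988, -0.0], [-0.0, -0.0, -1.0]]
wrist_force: [-0.0, -0.2, -0.3]
gripper_width: 0.938
gripper_force: 0.0
time_s: 16.5
tcp_pos: [0.4393, -0.3463, 0.2469]
ee_rot: [[-0.988, -0.153, 0.002], [-0.153, 0.988, -0.001], [-0.002, -0.001, -1.0]]
wrist_force: [1.1, -0.3, 0.7]
gripper_width: 1.003
gripper_force: 0.0
shift [-38.9 227.    6.8] turn [-0.001  0.002  0.154] t 16.5 tcp [ 439.3 -346.3  246.9] w 1.003 gf 0.0 F [ 1.1 -0.3  0.7] j6 -59.5
cup in c2 [ 0.529 -0.331  0.078]
```

```bash
python3 -m pendant '[[[-4,20,0],[0,0,-0.03]],[[-10,55,1],[0,0,-0.07]],[[-17,100,3],[0,0,-0.12]],[[-24,142,4],[0,0,-0.17]],[[-31,180,5],[0,0,-0.22]],[[-36,208,6],[0,0,-0.26]],[[-38,222,7],[0,0,-0.28]],[[-39,227,7],[0,0,-0.28]],[[-39,227,7],[0,0,-0.28]]]'; python3 g.py 443 -116 101 115
```

```text
time_s: 17.45
tcp_pos: [0.4426, -0.1156, 0.2383]
ee_rot: [[-0.907, -0.421, -0.002], [-0.421, 0.907, -0.0], [0.002, 0.001, -1.0]]
wrist_force: [0.1, -0.1, 0.3]
gripper_width: 0.999
gripper_force: 0.0
shift [ -0.5  -0.7 137.3] turn [ 0.001 -0.002 -0.002] t 17.45 tcp [ 442.6 -115.6  238.3] w 0.999 gf 0.0 F [ 0.1 -0.1  0.3] j6 -70.9
```

```bash
python3 -m pendant '[[[0,0,20],[0,0,0]],[[0,0,50],[0,0,0]],[[0,0,85],[0,0,0]],[[0,0,112],[0,0,0]],[[0,0,127],[0,0,0]],[[0,0,134],[0,0,0]],[[0,0,137],[0,0,0]],[[0,0,137],[0,0,0]]]'; python3 -m pendant '[[[0,0,0],[0,0,0]],[[0,0,0],[0,0,0]],[[0,0,0],[0,0,0]],[[0,0,0],[0,0,0]],[[0,0,0],[0,0,0]],[[0,0,0],[0,0,0]],[[0,0,0],[0,0,0]],[[0,0,0],[0,0,0]],[[0,0,0],[0,0,0]],[[0,0,0],[0,0,0]]]' 0; python3 g.py 443 -116 101 115
```

```text
time_s: 18.25
tcp_pos: [0.4431, -0.1163, 0.1023]
ee_rot: [[-0.908, -0.42, 0.0], [-0.42, 0.908, -0.0], [-0.0, -0.0, -1.0]]
wrist_force: [-0.7, 0.8, -0.5]
gripper_width: 1.002
gripper_force: 0.0
time_s: 19.25
tcp_pos: [0.4431, -0.116, 0.1023]
ee_rot: [[-0.907, -0.42, 0.0], [-0.42, 0.907, -0.0], [-0.0, -0.0, -1.0]]
wrist_force: [0.6, -0.6, 1.7]
gripper_width: 0.431
gripper_force: 30.0
shift [ 0.1 -0.   1.3] turn [-0.     0.    -0.002] t 19.25 tcp [ 443.1 -116.   102.3] w 0.431 gf 30.0 F [ 0.6 -0.6  1.7] j6 -70.9
```

```bash
python3 -m pendant '[[[0,0,-15],[0,0,0]],[[0,0,-45],[0,0,0]],[[0,0,-80],[0,0,0]],[[0,0,-110],[0,0,-0.06]],[[0,0,-130],[0,0,-0.16]],[[0,0,-139],[0,0,-0.29]],[[0,0,-140],[0,0,-0.42]],[[0,0,-140],[0,0,-0.55]],[[0,0,-140],[0,0,-0.68]],[[0,0,-140],[0,0,-0.8]]]'; python3 g.py 538 285 242 231.5
python3 - <<'E'
from h import *
T=Cam("top")
cv2.imwrite("pics/d.png",cv2.resize(T.im[195:305,95:205],None,fx=5,fy=5,interpolation=cv2.INTER_CUBIC))
E
```

```text
time_s: 20.25
tcp_pos: [0.4422, -0.1158, 0.2417]
ee_rot: [[-0.326, -0.945, -0.002], [-0.945, 0.326, 0.0], [0.0, 0.002, -1.0]]
wrist_force: [-0.7, -1.3, -1.4]
gripper_width: 0.431
gripper_force: 30.0
shift [-4.101e+02  4.020e+01 -3.000e-01] turn [ 1.000e-03  1.000e-03 -1.231e+00] t 20.25 tcp [ 442.2 -115.8  241.7] w 0.431 gf 30.0 F [-0.7 -1.3 -1.4] j6 -24.8
```

View pics/d.png

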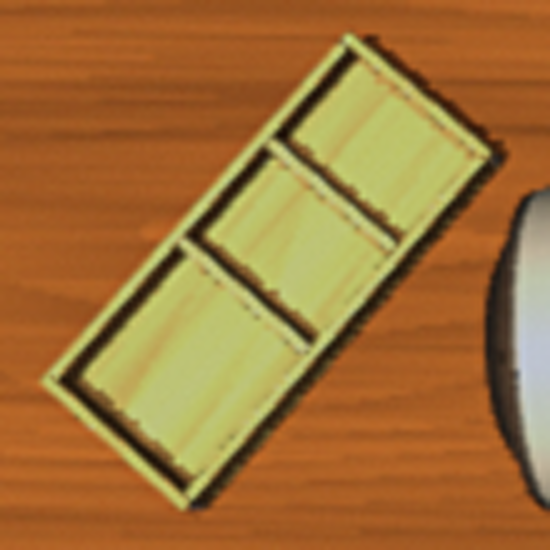

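The crop gives rim corners (348,36), (495,155), (186,507), (44,379), and dividers (270,143)-(395,243) and (185,240)-(312,345). I cast these onto the rim plane while the arm holds.

Run:
```python
from h import *
T=Cam("top")
q=T.plane(np.array([(348,36),(495,155),(186,507),(44,379),(332.5,193),(248.5,292.5)])/5+[95,195],.03)[:,:2]*1000
c=q[:4].mean(0);u=q[0]+q[1]-q[2]-q[3];L=np.linalg.norm(u)/2;u/=np.linalg.norm(u)
print(q.round(),"c",c.round(1),"L",L,"ang",np.degrees(np.arctan2(u[1],u[0])),"div",(q[4:]-c)@u)
for x in(-64,14,78):print(x,(c+x*u).round(1))
```

```text
[[593. 307.]
 [535. 228.]
 [360. 367.]
 [420. 442.]
 [514. 308.]
 [464. 345.]] c [477.  335.9] L 221.53472601104616 ang -38.25516554678424 div [ 46.3426525  -16.17063179]
-64 [426.7 375.6]
14 [488.  327.3]
78 [538.2 287.6]
```

```bash
python3 -m pendant '[[[-12,2,0],[0,0,-0.07]],[[-35,4,0],[0,0,-0.18]],[[-70,8,0],[0,0,-0.3]],[[-110,12,0],[0,0,-0.42]],[[-155,16,0],[0,0,-0.54]],[[-200,20,0],[0,0,-0.66]],[[-245,24,0],[0,0,-0.78]],[[-288,28,0],[0,0,-0.9]],[[-325,32,0],[0,0,-1.0]],[[-355,35,0],[0,0,-1.08]]]'
```

```text
time_s: 21.35
tcp_pos: [0.5271, 0.2328, 0.2416]
ee_rot: [[0.678, -0.735, -0.001], [-0.735, -0.678, -0.0], [-0.0, 0.001, -1.0]]
wrist_force: [0.0, 0.1, -1.4]
gripper_width: 0.43
gripper_force: 30.0
```

```bash
python3 g.py 538 287 200 231.7
```

```text
shift [-32.4 -44.7  41.5] turn [ 0.001  0.001 -0.158] t 21.35 tcp [527.1 232.8 241.6] w 0.43 gf 30.0 F [ 0.   0.1 -1.4] j6 2.8
```

```bash
python3 -m pendant '[[[-14,-18,6],[0,0,-0.06]],[[-24,-33,16],[0,0,-0.12]],[[-30,-41,28],[0,0,-0.15]],[[-32,-44,37],[0,0,-0.158]],[[-32,-44,41],[0,0,-0.158]],[[-32,-44,42],[0,0,-0.158]],[[-32,-44,42],[0,0,-0.158]]]';python3 g.py 538 287 109 231.7
python3 - <<'E'
from h import *
S=Cam("side")
cv2.imwrite("pics/e.png",cv2.resize(S.im[200:400,120:320],None,fx=2.7,fy=2.7))
E
```

```text
time_s: 22.05
tcp_pos: [0.538, 0.2832, 0.2005]
ee_rot: [[0.783, -0.622, 0.0], [-0.622, -0.783, -0.0], [0.0, 0.0, -1.0]]
wrist_force: [1.0, 0.8, -0.8]
gripper_width: 0.428
gripper_force: 30.0
shift [-2.4 -2.9 91.5] turn [ 0.    -0.    -0.003] t 22.05 tcp [538.  283.2 200.5] w 0.428 gf 30.0 F [ 1.   0.8 -0.8] j6 8.5
```

View pics/e.png

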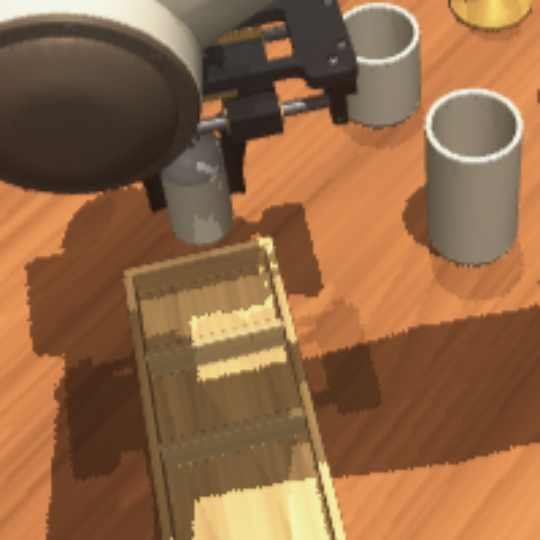

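The shaker hangs upright above the far small compartment (base at about (200,235)), clear of the tumbler. I lower it.

```bash
python3 -m pendant '[[[-1,-1,15],[0,0,0]],[[-2,-3,35],[0,0,0]],[[-2,-3,55],[0,0,0]],[[-2,-3,70],[0,0,0]],[[-2,-3,79],[0,0,0]],[[-2,-3,85],[0,0,0]],[[-2,-3,89],[0,0,0]],[[-2,-3,91],[0,0,0]],[[-2,-3,92],[0,0,0]],[[-2,-3,92],[0,0,0]]]'; python3 g.py 538 287 109 231.7
python3 -m pendant '[[[0,0,0],[0,0,0]],[[0,0,0],[0,0,0]],[[0,0,0],[0,0,0]],[[0,0,0],[0,0,0]],[[0,0,0],[0,0,0]]]' 0.75; python3 -m pendant '[[[0,0,-15],[0,0,0]],[[0,0,-45],[0,0,0]],[[0,0,-80],[0,0,0]],[[0,0,-110],[0,0,0]],[[0,0,-128],[0,0,0]],[[0,0,-135],[0,0,0]],[[0,0,-135],[0,0,0]]]' 1; python3 g.py 445 -10 240 210
```

```text
time_s: 23.1
tcp_pos: [0.5384, 0.2877, 0.1086]
ee_rot: [[0.784, -0.621, 0.001], [-0.621, -0.784, 0.0], [0.0, -0.001, -1.0]]
wrist_force: [0.3, -0.1, -1.1]
gripper_width: 0.427
gripper_force: 30.0
shift [ 0.1  0.8 -0.4] turn [-0.001 -0.    -0.001] t 23.1 tcp [538.4 287.7 108.6] w 0.427 gf 30.0 F [ 0.3 -0.1 -1.1] j6 8.3
time_s: 23.6
tcp_pos: [0.5383, 0.2876, 0.1084]
ee_rot: [[0.784, -0.621, 0.0], [-0.621, -0.784, 0.0], [0.0, -0.0, -1.0]]
wrist_force: [0.0, -0.2, 0.5]
gripper_width: 0.729
gripper_force: 0.0
time_s: 24.3
tcp_pos: [0.5384, 0.2877, 0.244]
ee_rot: [[0.784, -0.621, 0.001], [-0.621, -0.784, 0.001], [0.0, -0.002, -1.0]]
wrist_force: [-0.2, -0.3, -0.8]
gripper_width: 1.0
gripper_force: 0.0
shift [111.6 291.4   3.5] turn [-0.002  0.     0.377] t 24.3 tcp [538.4 287.7 244. ] w 1.0 gf 0.0 F [-0.2 -0.3 -0.8] j6 8.3
```

```bash
python3 -m pendant '[[[8,20,0],[0,0,0.03]],[[20,53,0],[0,0,0.07]],[[36,95,1],[0,0,0.12]],[[53,138,2],[0,0,0.18]],[[70,182,3],[0,0,0.24]],[[85,222,3],[0,0,0.29]],[[97,254,4],[0,0,0.33]],[[106,276,4],[0,0,0.36]],[[111,288,4],[0,0,0.377]],[[112,291,4],[0,0,0.377]]]';python3 -m pendant '[[[0,0,0],[0,0,0]],[[0,0,0],[0,0,0]]]'; python3 g.py 446 -11 102 210
```

```text
time_s: 25.3
tcp_pos: [0.4448, -0.011, 0.2384]
ee_rot: [[0.499, -0.867, -0.002], [-0.867, -0.499, -0.0], [-0.001, 0.002, -1.0]]
wrist_force: [-0.1, -0.3, 1.2]
gripper_width: 1.005
gripper_force: 0.0
time_s: 25.5
tcp_pos: [0.4459, -0.0093, 0.239]
ee_rot: [[0.501, -0.865, -0.0], [-0.865, -0.501, -0.0], [-0.0, 0.0, -1.0]]
wrist_force: [-0.7, -0.0, -0.5]
gripper_width: 0.999
gripper_force: 0.0
shift [  1.5   0.7 137. ] turn [0.    0.    0.002] t 25.5 tcp [445.9  -9.3 239. ] w 0.999 gf 0.0 F [-0.7 -0.  -0.5] j6 10.3
```

```bash
python3 -m pendant '[[[1,1,20],[0,0,0]],[[1,1,50],[0,0,0]],[[1,1,85],[0,0,0]],[[1,1,112],[0,0,0]],[[1,1,127],[0,0,0]],[[1,1,133],[0,0,0]],[[1,1,136],[0,0,0]],[[1,1,136],[0,0,0]]]'; python3 -m pendant '[[[0,0,0],[0,0,0]],[[0,0,0],[0,0,0]],[[0,0,0],[0,0,0]],[[0,0,0],[0,0,0]],[[0,0,0],[0,0,0]],[[0,0,0],[0,0,0]],[[0,0,0],[0,0,0]],[[0,0,0],[0,0,0]],[[0,0,0],[0,0,0]],[[0,0,0],[0,0,0]]]' 0; python3 -m pendant '[[[0,0,-15],[0,0,0]],[[0,0,-45],[0,0,0]],[[0,0,-80],[0,0,0]],[[0,0,-110],[0,0,0]],[[0,0,-130],[0,0,0]],[[0,0,-139],[0,0,0]],[[0,0,-140],[0,0,0]],[[0,0,-140],[0,0,0]]]'; python3 g.py 488 327 240 231.7
```

```text
time_s: 26.3
tcp_pos: [0.4456, -0.0109, 0.1035]
ee_rot: [[0.501, -0.865, 0.001], [-0.865, -0.501, 0.0], [0.0, -0.001, -1.0]]
wrist_force: [0.5, -0.1, 0.4]
gripper_width: 0.995
gripper_force: 0.0
time_s: 27.3
tcp_pos: [0.4452, -0.0114, 0.1033]
ee_rot: [[0.5, -0.866, 0.0], [-0.866, -0.5, -0.0], [0.0, -0.0, -1.0]]
wrist_force: [-0.0, 0.4, 1.7]
gripper_width: 0.543
gripper_force: 30.0
time_s: 28.1
tcp_pos: [0.4444, -0.0115, 0.2421]
ee_rot: [[0.5, -0.866, -0.002], [-0.866, -0.5, -0.0], [-0.001, 0.002, -1.0]]
wrist_force: [0.7, 0.3, -1.3]
gripper_width: 0.547
gripper_force: 30.0
shift [-271.4 -207.1    2. ] turn [ 0.002  0.001 -0.379] t 28.1 tcp [444.4 -11.5 242.1] w 0.547 gf 30.0 F [ 0.7  0.3 -1.3] j6 10.5
```

```bash
python3 -m pendant '[[[-12,-9,0],[0,0,-0.02]],[[-38,-29,0],[0,0,-0.06]],[[-72,-55,0],[0,0,-0.1]],[[-108,-82,0],[0,0,-0.15]],[[-144,-110,0],[0,0,-0.2]],[[-180,-137,0],[0,0,-0.25]],[[-214,-163,0],[0,0,-0.3]],[[-242,-184,0],[0,0,-0.34]],[[-262,-200,0],[0,0,-0.37]],[[-271,-207,0],[0,0,-0.379]]]'; python3 -m pendant '[[[0,0,10],[0,0,0]],[[0,0,24],[0,0,0]],[[0,0,36],[0,0,0]],[[0,0,41],[0,0,0]],[[0,0,42],[0,0,0]],[[0,0,42],[0,0,0]]]'; python3 g.py 488 327 110 231.7
python3 - <<'E'
from h import *
S=Cam("side")
cv2.imwrite("pics/f.png",cv2.resize(S.im[200:420,120:320],None,fx=2.7,fy=2.7))
E
```

```text
time_s: 29.1
tcp_pos: [0.4884, 0.3286, 0.2406]
ee_rot: [[0.787, -0.618, -0.003], [-0.618, -0.787, -0.003], [-0.0, 0.004, -1.0]]
wrist_force: [0.1, 0.3, -0.9]
gripper_width: 0.543
gripper_force: 30.0
time_s: 29.7
tcp_pos: [0.4889, 0.3264, 0.2014]
ee_rot: [[0.785, -0.62, 0.0], [-0.62, -0.785, 0.0], [0.0, -0.0, -1.0]]
wrist_force: [-0.7, 0.2, -0.5]
gripper_width: 0.541
gripper_force: 30.0
shift [-1.1  0.1 91.4] turn [-0. -0.  0.] t 29.7 tcp [488.9 326.4 201.4] w 0.541 gf 30.0 F [-0.7  0.2 -0.5] j6 2.2
```

View pics/f.png

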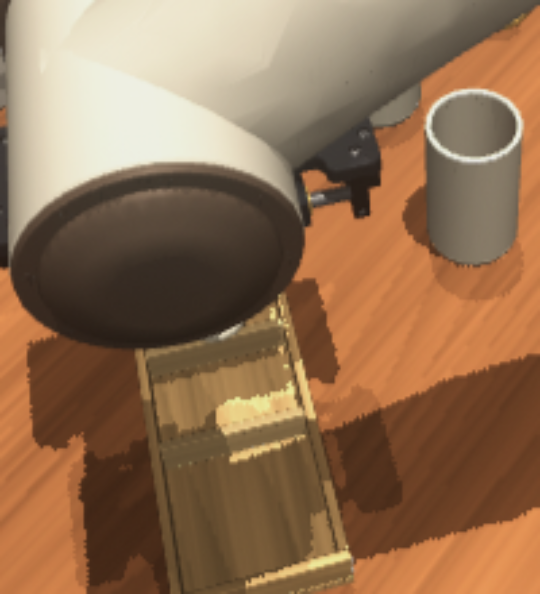

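The arm hides the egg cup, but the crate is unmoved (near corner at (350,575)) and the tumbler stands. I lower by the numbers.

```bash
python3 -m pendant '[[[-1,0,15],[0,0,0]],[[-1,0,35],[0,0,0]],[[-1,0,55],[0,0,0]],[[-1,0,70],[0,0,0]],[[-1,0,79],[0,0,0]],[[-1,0,85],[0,0,0]],[[-1,0,89],[0,0,0]],[[-1,0,91],[0,0,0]],[[-1,0,92],[0,0,0]],[[-1,0,92],[0,0,0]]]'; python3 g.py 488 327 109 231.7
python3 -m pendant '[[[0,0,0],[0,0,0]],[[0,0,0],[0,0,0]],[[0,0,0],[0,0,0]],[[0,0,0],[0,0,0]],[[0,0,0],[0,0,0]]]' 0.8; python3 -m pendant '[[[0,0,-15],[0,0,0]],[[0,0,-45],[0,0,0]],[[0,0,-80],[0,0,0]],[[0,0,-110],[0,0,0]],[[0,0,-128],[0,0,0]],[[0,0,-135],[0,0,0]],[[0,0,-135],[0,0,0]]]' 1; python3 g.py 568 74 240 210
```

```text
time_s: 30.75
tcp_pos: [0.4881, 0.3275, 0.1096]
ee_rot: [[0.785, -0.619, 0.001], [-0.619, -0.785, 0.001], [0.0, -0.001, -1.0]]
wrist_force: [-0.1, 0.2, -0.7]
gripper_width: 0.542
gripper_force: 30.0
shift [0.3 0.5 0.6] turn [-0.001 -0.     0.001] t 30.75 tcp [488.1 327.5 109.6] w 0.542 gf 30.0 F [-0.1  0.2 -0.7] j6 2.1
time_s: 31.25
tcp_pos: [0.4879, 0.3274, 0.1093]
ee_rot: [[0.785, -0.619, 0.0], [-0.619, -0.785, 0.0], [0.0, -0.0, -1.0]]
wrist_force: [1.4, -0.2, -0.4]
gripper_width: 0.786
gripper_force: 0.0
time_s: 31.95
tcp_pos: [0.488, 0.3275, 0.2449]
ee_rot: [[0.785, -0.619, 0.001], [-0.619, -0.785, 0.001], [-0.0, -0.002, -1.0]]
wrist_force: [-0.1, 0.1, -0.7]
gripper_width: 0.998
gripper_force: 0.0
shift [219.8 149.5   4.7] turn [-0.002  0.     0.379] t 31.95 tcp [488.  327.5 244.9] w 0.998 gf 0.0 F [-0.1  0.1 -0.7] j6 2.1
```

```bash
python3 -m pendant '[[[12,8,0],[0,0,0.02]],[[35,24,0],[0,0,0.06]],[[68,46,1],[0,0,0.11]],[[103,70,2],[0,0,0.17]],[[138,94,3],[0,0,0.23]],[[170,116,3],[0,0,0.29]],[[195,133,4],[0,0,0.34]],[[212,144,4],[0,0,0.37]],[[219,149,5],[0,0,0.379]],[[220,149,5],[0,0,0.379]]]';python3 -m pendant '[[[0,0,0],[0,0,0]],[[0,0,0],[0,0,0]]]'; python3 g.py 568 74 103 210
```

```text
time_s: 32.95
tcp_pos: [0.5679, 0.0727, 0.2378]
ee_rot: [[0.498, -0.867, -0.003], [-0.867, -0.498, -0.001], [-0.001, 0.003, -1.0]]
wrist_force: [0.1, 0.7, 0.1]
gripper_width: 0.998
gripper_force: 0.0
time_s: 33.15
tcp_pos: [0.5681, 0.075, 0.239]
ee_rot: [[0.502, -0.865, -0.0], [-0.865, -0.502, -0.0], [-0.0, 0.0, -1.0]]
wrist_force: [-0.7, 0.7, -0.0]
gripper_width: 0.996
gripper_force: 0.0
shift [  0.8   0.6 136. ] turn [0.    0.    0.002] t 33.15 tcp [568.1  75.  239. ] w 0.996 gf 0.0 F [-0.7  0.7 -0. ] j6 6.4
```

```bash
python3 -m pendant '[[[1,0,20],[0,0,0]],[[1,0,50],[0,0,0]],[[1,0,85],[0,0,0]],[[1,0,112],[0,0,0]],[[1,0,127],[0,0,0]],[[1,0,133],[0,0,0]],[[1,0,136],[0,0,0]],[[1,0,136],[0,0,0]]]'; python3 -m pendant '[[[0,0,0],[0,0,0]],[[0,0,0],[0,0,0]],[[0,0,0],[0,0,0]],[[0,0,0],[0,0,0]],[[0,0,0],[0,0,0]],[[0,0,0],[0,0,0]],[[0,0,0],[0,0,0]],[[0,0,0],[0,0,0]],[[0,0,0],[0,0,0]],[[0,0,0],[0,0,0]]]' 0; python3 -m pendant '[[[0,0,-15],[0,0,0]],[[0,0,-45],[0,0,0]],[[0,0,-80],[0,0,0]],[[0,0,-110],[0,0,0]],[[0,0,-130],[0,0,0]],[[0,0,-139],[0,0,0]],[[0,0,-140],[0,0,0]],[[0,0,-140],[0,0,0]]]'; python3 g.py 427 375 240 231.7
```

```text
time_s: 33.95
tcp_pos: [0.5692, 0.0739, 0.1037]
ee_rot: [[0.501, -0.865, 0.001], [-0.865, -0.501, 0.0], [0.0, -0.001, -1.0]]
wrist_force: [-0.2, 0.6, 0.0]
gripper_width: 1.0
gripper_force: 0.0
time_s: 34.95
tcp_pos: [0.5695, 0.0735, 0.1038]
ee_rot: [[0.501, -0.866, 0.002], [-0.866, -0.501, 0.0], [0.0, -0.002, -1.0]]
wrist_force: [0.3, 1.8, 4.3]
gripper_width: 0.715
gripper_force: 30.3
time_s: 35.75
tcp_pos: [0.5678, 0.073, 0.2414]
ee_rot: [[0.5, -0.866, -0.004], [-0.866, -0.5, -0.001], [-0.001, 0.004, -1.0]]
wrist_force: [-1.0, -0.4, -3.4]
gripper_width: 0.715
gripper_force: 30.3
shift [-331.9  -29.     1.7] turn [ 0.003  0.002 -0.379] t 35.75 tcp [567.8  73.  241.4] w 0.715 gf 30.3 F [-1.  -0.4 -3.4] j6 6.5
```

```bash
python3 -m pendant '[[[-15,-1,0],[0,0,-0.02]],[[-45,-4,0],[0,0,-0.06]],[[-85,-8,0],[0,0,-0.1]],[[-130,-11,0],[0,0,-0.15]],[[-175,-15,0],[0,0,-0.2]],[[-220,-19,0],[0,0,-0.25]],[[-262,-23,0],[0,0,-0.3]],[[-298,-26,0],[0,0,-0.34]],[[-323,-28,0],[0,0,-0.37]],[[-332,-29,0],[0,0,-0.379]]]'; python3 -m pendant '[[[0,0,10],[0,0,0]],[[0,0,24],[0,0,0]],[[0,0,36],[0,0,0]],[[0,0,41],[0,0,0]],[[0,0,42],[0,0,0]],[[0,0,42],[0,0,0]]]'; python3 g.py 427 375 110 231.7
python3 - <<'E'
from h import *
T=Cam("top");S=Cam("side")
cv2.imwrite("pics/g.png",np.hstack([cv2.resize(S.im[200:420,120:320],None,fx=2.4,fy=2.4),cv2.resize(T.im[190:300,95:225],(624,528))])[:,:790])
E
```

```text
time_s: 36.75
tcp_pos: [0.4259, 0.3773, 0.2416]
ee_rot: [[0.788, -0.616, -0.002], [-0.616, -0.788, -0.002], [-0.0, 0.003, -1.0]]
wrist_force: [0.1, -0.7, -2.6]
gripper_width: 0.715
gripper_force: 30.3
time_s: 37.35
tcp_pos: [0.4283, 0.375, 0.2013]
ee_rot: [[0.785, -0.62, 0.0], [-0.62, -0.785, -0.0], [0.0, -0.0, -1.0]]
wrist_force: [0.4, -0.1, -1.5]
gripper_width: 0.722
gripper_force: 30.3
shift [-1.   0.8 91.3] turn [-0. -0.  0.] t 37.35 tcp [428.3 375.  201.3] w 0.722 gf 30.3 F [ 0.4 -0.1 -1.5] j6 -5.8
```

View pics/g.png

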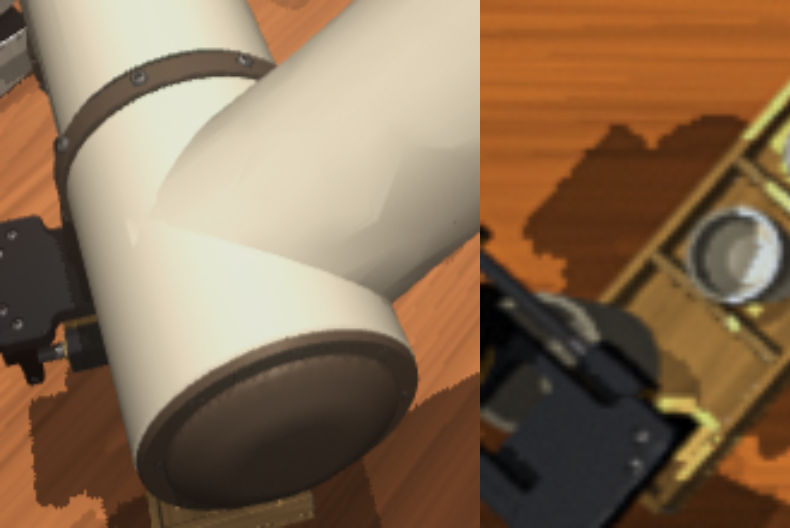

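The top crop shows the egg cup upright in the middle compartment at about (738,252) and the cup above the large one. I lower it.

```bash
python3 -m pendant '[[[-1,1,15],[0,0,0]],[[-1,1,35],[0,0,0]],[[-1,1,55],[0,0,0]],[[-1,1,70],[0,0,0]],[[-1,1,79],[0,0,0]],[[-1,1,85],[0,0,0]],[[-1,1,88],[0,0,0]],[[-1,1,90],[0,0,0]],[[-1,1,91],[0,0,0]],[[-1,1,91],[0,0,0]]]'; python3 g.py 427 375 110 231.7
python3 -m pendant '[[[0,0,0],[0,0,0]],[[0,0,0],[0,0,0]],[[0,0,0],[0,0,0]],[[0,0,0],[0,0,0]],[[0,0,0],[0,0,0]]]' 0.95; python3 -m pendant '[[[0,0,-15],[0,0,0]],[[0,0,-45],[0,0,0]],[[0,0,-80],[0,0,0]],[[0,0,-110],[0,0,0]],[[0,0,-128],[0,0,0]],[[0,0,-135],[0,0,0]],[[0,0,-135],[0,0,0]]]' 1
python3 g.py 300 -150 245 231.7
```

```text
time_s: 38.45
tcp_pos: [0.4266, 0.3753, 0.1106]
ee_rot: [[0.785, -0.619, 0.0], [-0.619, -0.785, 0.001], [-0.0, -0.001, -1.0]]
wrist_force: [0.7, 0.1, -2.7]
gripper_width: 0.718
gripper_force: 30.3
shift [ 0.5 -0.   0.6] turn [-0.001  0.     0.001] t 38.45 tcp [426.6 375.3 110.6] w 0.718 gf 30.3 F [ 0.7  0.1 -2.7] j6 -5.9
time_s: 38.95
tcp_pos: [0.4266, 0.3752, 0.1105]
ee_rot: [[0.785, -0.619, 0.0], [-0.619, -0.785, 0.0], [0.0, -0.0, -1.0]]
wrist_force: [-0.2, -0.4, 0.5]
gripper_width: 0.942
gripper_force: 0.0
time_s: 39.65
tcp_pos: [0.4265, 0.3752, 0.2459]
ee_rot: [[0.785, -0.619, 0.001], [-0.619, -0.785, 0.002], [-0.0, -0.002, -1.0]]
wrist_force: [0.2, -0.3, -0.5]
gripper_width: 1.002
gripper_force: 0.0
shift [225.9 490.8  -0. ] turn [-0.002  0.     0.001] t 39.65 tcp [426.5 375.2 245.9] w 1.002 gf 0.0 F [ 0.2 -0.3 -0.5] j6 -5.9
```

```bash
python3 -m pendant '[[[15,22,0],[0,0,0]],[[38,59,0],[0,0,0]],[[64,99,0],[0,0,0]],[[90,140,0],[0,0,0]],[[116,180,0],[0,0,0]],[[142,220,0],[0,0,0]],[[168,261,0],[0,0,0]],[[190,296,0],[0,0,0]],[[205,320,0],[0,0,0]],[[210,328,0],[0,0,0]]]'; python3 -m pendant '[[[0,0,0],[0,0,0]],[[0,0,0],[0,0,0]],[[0,0,0],[0,0,0]]]'
python3 - <<'E'
from h import *
T=Cam("top");S=Cam("side")
cv2.imwrite("pics/h.png",cv2.resize(T.im[140:310,95:465],None,fx=2.1,fy=2.1,interpolation=cv2.INTER_CUBIC))
cv2.imwrite("pics/i.png",cv2.resize(S.im[100:420,140:480],None,fx=1.8,fy=1.8,interpolation=cv2.INTER_CUBIC))
E
```

```text
time_s: 40.65
tcp_pos: [0.3867, -0.0147, 0.2439]
ee_rot: [[0.783, -0.622, -0.003], [-0.622, -0.783, -0.001], [-0.002, 0.003, -1.0]]
wrist_force: [-0.9, 0.8, 1.0]
gripper_width: 0.998
gripper_force: 0.0
time_s: 40.95
tcp_pos: [0.3886, -0.0116, 0.245]
ee_rot: [[0.786, -0.618, -0.0], [-0.618, -0.786, -0.0], [-0.0, 0.0, -1.0]]
wrist_force: [0.3, 0.3, 0.6]
gripper_width: 1.002
gripper_force: 0.0
```

View pics/h.png

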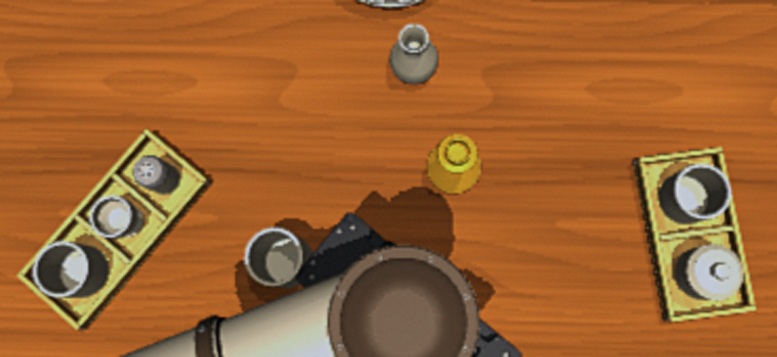

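View pics/i.png

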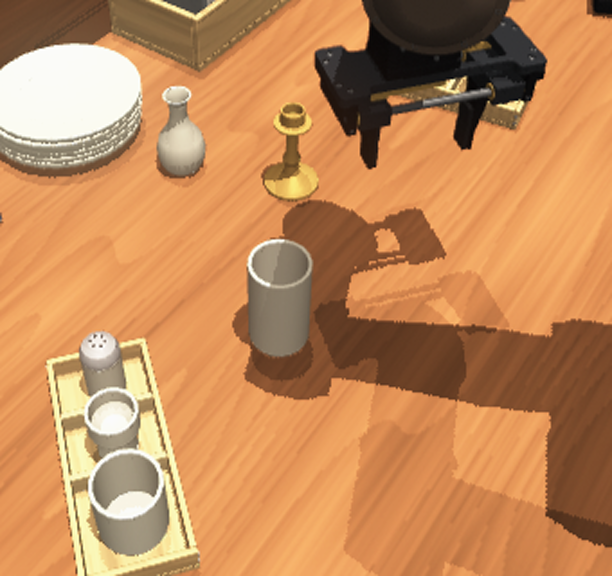

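Both pictures show all five pieces upright in their compartments and the tumbler, candlestick and vase in place. I check the offsets numerically: cup rim (66,268), egg cup (112,216), shaker (153,172), other cup (700,192), knob (719,269).

Run:
```python
from h import *
T=Cam("top");P=lambda p,z:T.plane(np.atleast_2d(p)/2.1+[95,140],z)[:,:2]*1000
for C,O in(([(148,131),(212,180),(81,328),(20,277)],dict(cup=(66,268,.078),egg=(112,216,.068),salt=(153,172,.083))),([(634,159),(720,148),(754,310),(666,321)],dict(cup=(700,192,.078),sugar=(719,269,.091)))):
    q=P(C,.03);c=q.mean(0);u=q[0]+q[1]-q[2]-q[3];u/=np.linalg.norm(u);v=np.array([-u[1],u[0]]);print(c.round())
    for k,o in O.items():d=P(o[:2],o[2])[0]-c;print(k,(d@u).round(),(d@v).round())
s=r.sense();print(s["time_s"],np.abs(s["joint_velocities"]).max())
```

```text
[477. 333.]
cup -60.0 -4.0
egg 13.0 -0.0
salt 81.0 -7.0
[ 485. -337.]
cup 41.0 -0.0
sugar -44.0 1.0
41.1 0.19271905304742243
```

All five pieces are within tolerance, so I hand the job in.

```bash
python3 -c "
from station import r
print(r.finish_job())"
```

```text
the job is handed in; nothing more can be done
None
```

The job is handed in at about 41 s of robot time: my last measurement put all five pieces within tolerance, upright in their compartments, and the tumbler, candlestick and vase looked undisturbed in the final pictures; no verdict was returned.

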